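# Tip the spent battery packs from the tray into the bin

### The arm

A 7-joint arm with a two-finger parallel gripper is mounted at the origin on the work surface. World frame = base frame: x ahead of the robot, y to its left, z up, the work surface at z = 0. Lengths are in m, angles in rad, forces in N, time in s.
With the tool pointing down it reaches from about 0.425 to 0.925 m from the base axis. Payload 6.8 kg.
Tool frame: the origin (TCP) lies midway between the tips of the shut fingers; the grasp point (between the pads) lies r.grip_point_offset behind it (r.grip_point_offset is the distance from the TCP to the grasp point, in m); z points along the fingers, y is the direction in which the jaws open and shut (so a half turn about z gives the same grasp; the last joint's range is limited). The gripper opens to 85 mm and grips with 20 to 120 N. Pads are 22 mm wide; open, the fingers measure 114 mm over their backs; the gripper's body (76 mm by 85 mm) begins 54 mm behind the grasp point. The pads swing forward as they close: fully open they stand 13 mm farther back than shut.
Start: joints at [1.105, 0.477, 0.022, 1.555, -0.011, 1.109, -0.083], TCP at [0.236, -0.632, 0.231] pointing down, gripper open.
Joint ranges: [-2.96, 2.96], [-0.34, 2.1], [-1.41, 1.46], [0.24, 2.44], [-1.37, 4.51], [0.17, 1.92], [-2.96, 2.96]. Speed limits (rad/s): [2.39, 2.39, 3.14, 3.14, 3.14, 3.14, 3.14].

### API

Orientations are given as a rotation vector (axis times angle).
In Python, from bench import r gives the robot as it stands. The module is installed in compiled form; this text tells all that it offers.
- The arm moves only by the tool play_rows, never from a script. Its argument "deltas" is a list of rows, each a list of 3 entries, a list of its own where there are three numbers: the finger opening in mm, from 0 to 85.4, then the shift along the tool's x, y, z in mm, then the turn, a rotation vector about the tool's x, y, z in rad. A call has 1 to 8 rows; each row is the pose to reach, as a shift and turn from the pose measured when the call began, along the tool's axes at that moment; what a row does not reach only later rows make up. A row lasts 1/8 s, in which the tool goes at most 62.5 mm and 10.7 degrees, less where a joint would pass 70% of its speed; a pose out of reach is approached as far as the arm can. A call with a gripper value outside its range is refused whole. The fingers move at their own pace and stop on an object; "squeeze" is the grip in N (left out, the last holds). Time passes only in rows, so rows that repeat a pose let the fingers close. It gives the time, the measured TCP pose, the force and the opening at its end, in the units of the state.
- r.get_obs(): the state, without advancing time (a new reading comes with each control period).
- r.grab_frame(name): name is "scene" or "top"; returns (picture, depth): 400x640x3 uint8, red, green, blue; 400x640 float32, m along the optical axis (not along the pixel's ray), 0 where there is no reading.
- r.camera_model(name): a dict with "mtx" (3x3 intrinsics, pixels), "rvec" (rotation vector, rad) and "tvec" (3), from world to camera coordinates, as OpenCV has them. Camera axes: x right, y down, z forward; pixel columns grow to the right and rows downward; lengths in m; the calibration is good to about 2 mm. A picture is of the moment at which its call begins. camera_model takes no time and is no camera call.
- r.hand_in(): hands the job in, once; it reports no verdict.
The state is a dict: "clock": time; "joints": joint angles; "qvel": joint speeds; "tau": joint torques, N m; "tcp_pos": TCP position; "orientation": TCP orientation; "contact_force": force on the tool from outside, world axes, zero at the start; "moment": the same for the moment, N m; "grip_width": finger opening in m.
Only numpy, scipy, OpenCV 4.12 (cv2) and the standard library are available. Lean on these libraries where they do the work, as an engineer would, in place of code of your own. Each camera call takes 0.05 s, during which the arm holds its last target. There are 200 camera calls.

### The job

Empty the tipping tray of spent battery packs: slide the open bin along the bench until it stands under the tray's open lip, close to the stand's foot, then slide the gate fully open, and push the tray's edge down so that both packs slide out into the bin. Then push the tray back level and slide the gate fully shut, leaving the bin where it stands. Do not touch the packs with the robot, and leave the other things on the bench alone.

Things in the scene. Friction and masses are not known exactly. Their poses are not given: they have to be found in the camera images.
- stand: Fixed stand of the tipping tray: dark steel foot plate 200 (x) by 140 (y) by 10 mm, with two grey cheeks that carry a hinge 165 mm above the bench. Origin on the bench under the middle of the foot. Its x runs along the hinge, away from the robot (roughly world x); the tray discharges along its -y (roughly to the robot's right).
- bin_place (a point): Point on the bench, 175 mm from the stand's origin along the stand's -y: the best place for the bin's centre, with the bin's sides parallel to the stand's axes; its wall is then 5 mm from the foot plate (touching it is fine too).
- tray (a joint): Tilt of the aluminium tray, rad: 0 = level, on its stop; grows as the lip end goes down, to 0.65 (stop). Tray 260 (stand's y) by 120 mm, 36 mm walls on three sides above a 4 mm floor; the hinge runs under its middle. The hinge is stiff (0.6 N m): the tray mostly stays where left and must be pushed both ways, with 5 to 11 N at 100 mm from the hinge. The packs start to slide at about 0.3 to 0.5 rad.
- gate (a joint): Position of the steel gate across the tray's lip end, m: 0 = shut, 0.125 = fully open (stop). It slides along the stand's +x (away from the robot) and stays where it is left; about 2 N moves it. Carried by the tray, it tilts with it. At the start it may stand up to 25 mm ajar.
- tray_lip (a point): Middle of the lip, the edge of the tray floor at the discharge end, 130 mm from the hinge; 169 mm above the bench when the tray is level. It moves with the tray.
- rim_lip_end (a point): Point on top of the tray's flat folded rim, 44 mm wide, which runs the full 260 mm along the robot-side wall (stand's x -100 to -56 mm), 38 mm above the hinge. This point, at the stand's x -80 mm, lies 100 mm from the hinge towards the lip: push down here to tip the tray. It moves with the tray; level, it is 203 mm above the bench.
- rim_back_end (a point): The same on the rim at the other end, 100 mm from the hinge on the side away from the lip: push down here to bring the tray back level.
- gate_tab (a point): Centre of the upright tab on the gate, a steel plate 6 mm thick (stand's x), 30 mm wide (stand's y), 62 mm tall, from 1 mm to 63 mm above the rim; push it sideways to slide the gate. It moves with gate and tray; with the gate shut it is at the stand's x -45 mm, y -142 mm, 235 mm above the bench.
- bin: Loose open grey plastic bin, 190 (its x) by 200 (its y) by 65 mm high, walls and floor 8 mm thick, 0.4 kg; light enough to push or drag over the bench. Origin at the centre of its underside. At the start it stands to the robot's right of the tray, turned a little, its own y within about 0.55 rad of the stand's y.
- pack_long: Spent battery pack, black block 50 (x) by 90 (y) by 30 mm, about 0.25 kg, lying in the tray. Origin at the centre of its underside.
- pack_wide: Spent battery pack, black block 60 (x) by 76 (y) by 25 mm, about 0.25 kg, lying in the tray. Origin at the centre of its underside.
- multimeter: Bystander: black hand multimeter, 70 by 140 by 40 mm, lying on the bench beyond the work. Origin at the centre of its underside.
- fan: Bystander: square black cooling fan, 90 by 90 by 26 mm, lying on the bench beyond the work. Origin at the centre of its underside.
- screwdriver: Bystander: screwdriver lying on the bench to the robot's left of the tray. Origin near its middle.

How it is judged:
On the way, in this order (a step that is already met when the one before it is completed fails the run):
1. the bin stands under the tray's lip, the tray still level (horizontal distance between bin and tray_lip below 0.085 m and value of joint tray below 0.1 rad), for 0.2 s.
2. the gate is open, the bin still under the lip and the tray still level (all of step 1 and value of joint gate above 0.105 m), for 0.2 s.
3. the tray is tipped and both packs have slid into the bin (value of joint tray above 0.25 rad and x of pack_long in the frame of bin between -0.09 and 0.09 m and y of pack_long in the frame of bin between -0.095 and 0.095 m and z of pack_long in the frame of bin between -0.01 and 0.105 m and x of pack_wide in the frame of bin between -0.09 and 0.09 m and y of pack_wide in the frame of bin between -0.095 and 0.095 m and z of pack_wide in the frame of bin between -0.01 and 0.105 m), for 0.2 s.
4. the tray is pushed back level (value of joint tray below 0.04 rad), for 0.2 s.
5. the gate is shut again (value of joint tray below 0.04 rad and value of joint gate below 0.012 m), for 0.2 s.
At the end, for the whole second after the job is handed in: Both packs lie at rest inside the bin; the bin stands flat on the bench under the lip (its centre within 85 mm of the lip, seen from above); the tray is level (within 0.04 rad of its stop) and the gate shut (within 12 mm) (all of step 5 and x of pack_long in the frame of bin between -0.09 and 0.09 m and y of pack_long in the frame of bin between -0.095 and 0.095 m and z of pack_long in the frame of bin between -0.01 and 0.105 m and x of pack_wide in the frame of bin between -0.09 and 0.09 m and y of pack_wide in the frame of bin between -0.095 and 0.095 m and z of pack_wide in the frame of bin between -0.01 and 0.105 m and horizontal distance between bin and tray_lip below 0.085 m and angle between bin's own z axis and vertical below 0.05 rad and height (world z) of bin below 0.006 m and linear speed of each of pack_long, pack_wide, bin below 0.02 m/s); the robot touches nothing.
It fails at once if the robot touches a pack (contact force between any of the fingers, the arm and pack_long above 1 N or contact force between any of the fingers, the arm and pack_wide above 1 N).
It fails at once if another thing on the bench is moved by more than 30 mm (distance of any of multimeter, fan, screwdriver from where it was at the start of the episode above 0.03 m).
It also fails if it takes over 72 s, if anything falls off the work surface, if the arm or the gripper's body presses on something with over 40 N, if the wrist force passes 120 N, or if a joint passes its speed limit or range.

## Working session

There is one attempt and no reset: what is moved stays moved. The work goes in short steps, Python scripts to look and compute and a tool call to move; the robot and the scene stay as the last step left them, time stands still between calls to the robot, and variables do not carry over. Pictures are saved under pics/ and viewed, about 8 in all and at most 12, crops included, and the job is handed in when it is done.

Besides the shell and the picture viewer there is one more tool, called in YAML: its name, and indented under it one key for each argument. play_rows: Moves the arm, as the interface text tells. Its arguments: {"type":"object","properties":{"deltas":{"type":"array"},"squeeze":{"type":"number"}},"required":["deltas"]}

```bash
mkdir -p pics
cat > h.py <<'E'
import numpy as np, cv2
from scipy.spatial.transform import Rotation as R
from bench import r
def cam(n):
    m=r.camera_model(n); K=np.array(m["mtx"]);Rm=R.from_rotvec(np.ravel(m["rvec"])).as_matrix();t=np.ravel(m["tvec"]);return K,Rm,t
def cloud(n,d):
    K,Rm,t=cam(n); v,u=np.mgrid[:400,:640]
    p=np.stack([(u-K[0,2])/K[0,0]*d,(v-K[1,2])/K[1,1]*d,d],-1)
    return (p-t)@Rm
def grab(n,f=None):
    im,d=r.grab_frame(n); 
    if f: cv2.imwrite('pics/'+f,im[:,:,::-1])
    return im,d,cloud(n,d)
def proj(n,P):
    K,Rm,t=cam(n); c=np.atleast_2d(P)@Rm.T+t; c=c@K.T; return c[:,:2]/c[:,2:]
def rows(P,rv=None):
    "world target points -> tool-frame shift mm"
    o=r.get_obs(); Q=R.from_rotvec(o["orientation"])
    return np.round(Q.inv().apply(np.atleast_2d(P)-o["tcp_pos"])*1000,0)
E
python3 - <<'E'
from h import *
for n in("scene","top"):
    im,d,c=grab(n,n+'1.png'); np.save(n+'1.npy',c)
    K,Rm,t=cam(n); print(n,-Rm.T@t,Rm[2])
o=r.get_obs(); print(o, r.grip_point_offset); print(R.from_rotvec(o["orientation"]).as_matrix().round(2))
E
```

```text
scene [ 1.16216035 -0.23840179  1.00229607] [-0.53116701  0.29430166 -0.79451126]
top [0.48089805 0.07632373 1.14173361] [ 0.13844692 -0.00388472 -0.99036224]
{'clock': 0.1, 'joints': array([ 1.10492515,  0.47773106,  0.02232915,  1.55632632, -0.01150192,
        1.10931077, -0.08313068]), 'qvel': array([-0.00117217, -0.00218679, -0.00059304, -0.00242234,  0.00021385,
       -0.00142785, -0.0004653 ]), 'tau': array([ 4.17106989e-03, -5.97758102e+01,  1.61370859e+00, -2.81954616e+01,
        1.28303634e-02,  5.00472088e-03, -2.42984299e-06]), 'tcp_pos': array([ 0.23619115, -0.63176661,  0.23042464]), 'orientation': array([-3.08988863e+00, -5.58710076e-01,  6.32453310e-04]), 'contact_force': array([-0.69137461, -0.69350963, -0.39073744]), 'moment': array([-0.05106703, -0.00065973,  0.04751286]), 'grip_width': 0.08548814649417742} 0.0187
[[ 0.94  0.35 -0.  ]
 [ 0.35 -0.94  0.  ]
 [-0.   -0.   -1.  ]]
```

View pics/top1.png

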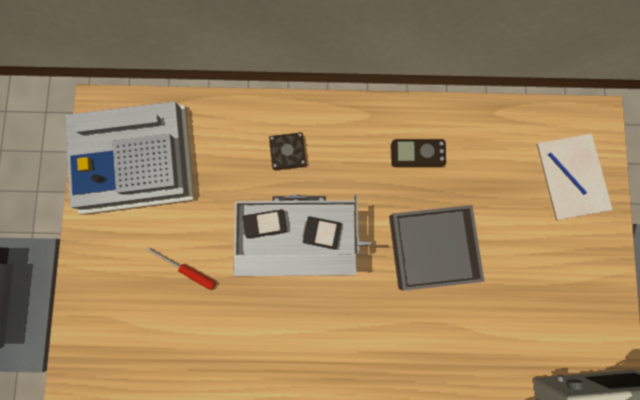

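View pics/scene1.png

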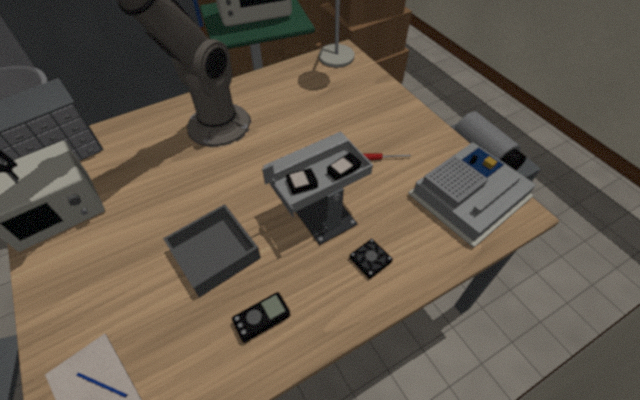

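The top view shows the tray at columns 235–357, rows 200–275 with the rim on the robot side. The gate and its tab are near (370,245), the bin at (391–482, 207–290), and the arm is out of the way.

Run:
```python
from h import *
c=np.load('top1.npy'); z=c[...,2]
def rect(m,n):
    P=c[m][:,:2]; b=cv2.minAreaRect((P*1000).astype(np.float32)); print(n,m.sum(),np.round(b[0]),np.round(b[1]),round(b[2],1),np.percentile(c[m][:,2],[5,50,95]).round(3)); print(np.round(cv2.boxPoints(b)))
box=np.zeros_like(z,bool); box[200:296,384:490]=1
rect(box&(z>0.055)&(z<0.075),'bin rim')
b2=np.zeros_like(z,bool); b2[185:285,225:365]=1
rect(b2&(z>0.196)&(z<0.212),'tray rim')
rr=b2&(z>0.196)&(z<0.212); rr[:255]=0
rect(rr,'robot side rim')
b3=np.zeros_like(z,bool); b3[185:285,355:395]=1
for a,b in((.12,.195),(.195,.22),(.22,.3)):
    m=b3&(z>a)&(z<b)
    if m.sum()>3: rect(m,(a,b))
m=b3&(z>.235); print(np.c_[np.argwhere(m),c[m].round(3)][:60])
im=cv2.imread('pics/top1.png')[185:300,220:500]; cv2.imwrite('pics/top1c.png',cv2.resize(im,None,fx=2.8,fy=2.8,interpolation=cv2.INTER_CUBIC))
```

```text
bin rim 1181 [ 522. -218.] [191. 202.] 7.3 [0.058 0.064 0.068]
[[ 415. -130.]
 [ 440. -330.]
 [ 630. -306.]
 [ 604. -105.]]
tray rim 3964 [537. 125.] [174. 266.] 1.6 [0.197 0.202 0.205]
[[447. 256.]
 [454. -10.]
 [628.  -5.]
 [620. 261.]]
robot side rim 2530 [472. 126.] [ 42. 260.] 1.1 [0.2   0.202 0.205]
[[448. 256.]
 [454.  -4.]
 [496.  -3.]
 [491. 257.]]
(0.12, 0.195) 37 [546.  -4.] [91.  1.] 1.6 [0.177 0.186 0.194]
[[501.  -5.]
 [501.  -5.]
 [591.  -3.]
 [591.  -2.]]
(0.195, 0.22) 154 [542.  -5.] [172.   6.] 0.5 [0.199 0.204 0.218]
[[456.  -3.]
 [456.  -9.]
 [628.  -8.]
 [628.  -1.]]
(0.22, 0.3) 66 [518. -13.] [28. 20.] 63.8 [0.227 0.264 0.267]
[[503. -21.]
 [521. -30.]
 [533.  -5.]
 [516.   4.]]
[[ 1.920e+02  3.920e+02  4.810e-01  7.600e-02  1.142e+00]
 [ 2.140e+02  3.600e+02  4.810e-01  7.600e-02  1.142e+00]
 [ 2.230e+02  3.770e+02  4.810e-01  7.600e-02  1.142e+00]
 [ 2.240e+02  3.630e+02  4.810e-01  7.600e-02  1.142e+00]
 [ 2.380e+02  3.890e+02  4.810e-01  7.600e-02  1.142e+00]
 [ 2.420e+02  3.560e+02  5.210e-01  1.000e-03  2.630e-01]
 [ 2.420e+02  3.570e+02  5.210e-01 -1.000e
[... 2390 characters left out ...]
01]
 [ 2.440e+02  3.650e+02  5.170e-01 -1.700e-02  2.650e-01]
 [ 2.440e+02  3.660e+02  5.170e-01 -1.900e-02  2.660e-01]
 [ 2.440e+02  3.670e+02  5.170e-01 -2.100e-02  2.670e-01]
 [ 2.440e+02  3.680e+02  5.170e-01 -2.300e-02  2.660e-01]
 [ 2.440e+02  3.690e+02  5.170e-01 -2.500e-02  2.660e-01]
 [ 2.440e+02  3.700e+02  5.170e-01 -2.800e-02  2.620e-01]
 [ 2.580e+02  3.590e+02  4.810e-01  7.600e-02  1.142e+00]
 [ 2.610e+02  3.780e+02  4.810e-01  7.600e-02  1.142e+00]
 [ 2.680e+02  3.650e+02  4.810e-01  7.600e-02  1.142e+00]
 [ 2.680e+02  3.790e+02  4.810e-01  7.600e-02  1.142e+00]
 [ 2.690e+02  3.840e+02  4.810e-01  7.600e-02  1.142e+00]
 [ 2.720e+02  3.900e+02  4.810e-01  7.600e-02  1.142e+00]]
```

View pics/top1c.png

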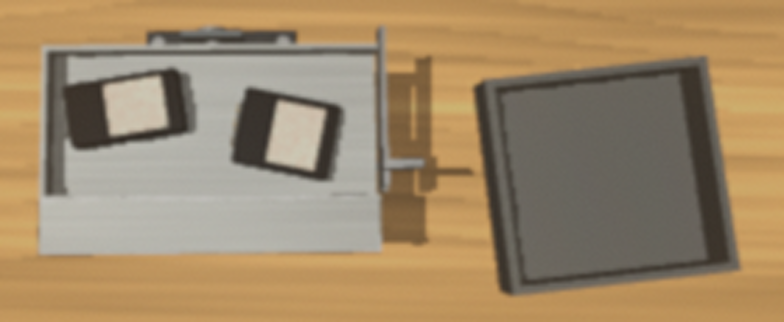

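Run:
```python
from h import *
print(rows([.534,-.313,.14]))
```

```text
[[ 391. -194.   91.]]
```

play_rows:
  deltas:
    - [60, [50, -25, 12], [0, 0, 0.04]]
    - [60, [105, -52, 25], [0, 0, 0.08]]
    - [60, [160, -80, 38], [0, 0, 0.12]]
    - [60, [215, -107, 50], [0, 0, 0.16]]
    - [60, [270, -134, 65], [0, 0, 0.2]]
    - [60, [325, -161, 80], [0, 0, 0.236]]
    - [60, [391, -194, 91], [0, 0, 0.236]]
    - [60, [391, -194, 91], [0, 0, 0.236]]
  squeeze: 50

```text
clock: 1.1
tcp_pos: [0.5376, -0.3071, 0.1385]
orientation: [-3.13, -0.204, 0.001]
contact_force: [0.1, 0.7, -0.7]
grip_width: 0.0598
```

Run:
```python
from h import *
o=r.get_obs(); print(o['tcp_pos'],o['contact_force'],o['grip_width']); print(R.from_rotvec(o["orientation"]).as_matrix().round(3))
print(rows([[.534,-.313,.032]]))
```

```text
[ 0.53759049 -0.3070912   0.13853524] [ 0.08688536  0.70975402 -0.74425086] 0.05984283880473667
[[ 0.992  0.13  -0.001]
 [ 0.13  -0.992  0.005]
 [-0.    -0.005 -1.   ]]
[[ -4.   6. 107.]]
```

play_rows:
  deltas:
    - [60, [-4, 6, 50], [0, 0, 0]]
    - [60, [-4, 6, 90], [0, 0, 0]]
    - [60, [-4, 6, 107], [0, 0, 0]]
    - [30, [-4, 6, 107], [0, 0, 0]]
    - [0, [-4, 6, 107], [0, 0, 0]]
    - [0, [-4, 6, 107], [0, 0, 0]]
    - [0, [-4, 6, 107], [0, 0, 0]]
    - [0, [-4, 6, 107], [0, 0, 0]]
  squeeze: 50

```text
clock: 2.1
tcp_pos: [0.5355, -0.3137, 0.0333]
orientation: [-3.132, -0.204, -0.004]
contact_force: [-1.3, 1.2, 6.5]
grip_width: 0.0071
```

Run:
```python
from h import *
o=r.get_obs(); print(o['tcp_pos'],o['contact_force'],o['grip_width']); print(R.from_rotvec(o["orientation"]).as_matrix().round(3))
im,d,c=grab("top"); z=c[...,2]
m=np.zeros_like(z,bool); m[195:305,380:450]=1; m&=(z>.055)&(z<.072)
P=c[m][:,:2]; print(cv2.minAreaRect((P*1000).astype(np.float32)))
c0=np.array([.522,-.218]); 
# bin rigid w/ tool: bin centre offset from tcp
t=o['tcp_pos']; th=.127
b=t[:2]+.096*np.array([-np.sin(th),np.cos(th)]); print('bin est',b)
tgt=np.array([.554,-.049]); th2=.023
T=tgt-.096*np.array([-np.sin(th2),np.cos(th2)]); print(T, rows([*T,t[2]]))
```

```text
[ 0.53554178 -0.31365254  0.03331996] [-1.33759266  1.2234499   6.51976351] 0.007112516884446264
[[ 0.992  0.129  0.002]
 [ 0.129 -0.992  0.003]
 [ 0.003 -0.003 -1.   ]]
((518.2235717773438, -188.855712890625), (190.55441284179688, 142.8771209716797), 7.225123405456543)
bin est [ 0.52338253 -0.2184257 ]
[ 0.55620781 -0.14497461] [[  42. -165.    1.]]
```

play_rows:
  deltas:
    - [0, [4, -20, -1], [0, 0, 0.02]]
    - [0, [11, -45, -1], [0, 0, 0.04]]
    - [0, [18, -72, -1], [0, 0, 0.06]]
    - [0, [25, -100, -1], [0, 0, 0.08]]
    - [0, [32, -128, -1], [0, 0, 0.1]]
    - [0, [38, -150, -1], [0, 0, 0.104]]
    - [0, [42, -165, -1], [0, 0, 0.104]]
    - [0, [42, -165, -1], [0, 0, 0.104]]

```text
clock: 3.15
tcp_pos: [0.556, -0.1434, 0.035]
orientation: [-3.138, -0.044, -0.003]
contact_force: [-1.3, -0.8, -3.2]
grip_width: 0.0075
```

Run:
```python
from h import *
o=r.get_obs(); print(o['tcp_pos'],o['contact_force'],o['grip_width']); print(R.from_rotvec(o["orientation"]).as_matrix().round(3))
im,d,c=grab("top",'top2.png'); z=c[...,2]
im=cv2.imread('pics/top2.png')[170:320,220:460]; cv2.imwrite('pics/top2c.png',cv2.resize(im,None,fx=3,fy=3,interpolation=cv2.INTER_CUBIC))
```

```text
[ 0.55597122 -0.14341163  0.03497924] [-1.34563156 -0.82118544 -3.19929393] 0.007521681761505988
[[ 1.     0.028  0.002]
 [ 0.028 -1.     0.004]
 [ 0.002 -0.004 -1.   ]]
```

View pics/top2c.png

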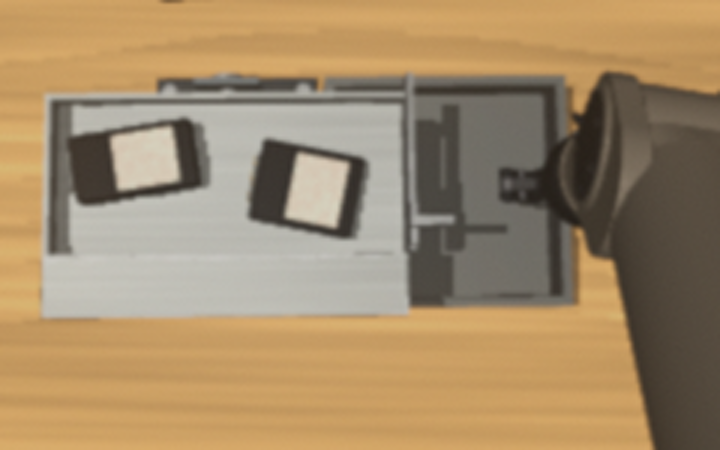

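The bin now stands under the lip, clear and parallel to the tray. I'll release it, lift, and go to the robot side of the gate tab.

Run:
```python
from h import *
print(rows([[.556,-.1434,.29],[.480,-.018,.29],[.480,-.018,.228]]))
```

```text
[[   1.   -2. -255.]
 [ -72. -130. -255.]
 [ -72. -129. -193.]]
```

play_rows:
  deltas:
    - [30, [0, 0, 0], [0, 0, 0]]
    - [40, [0, 0, 0], [0, 0, 0]]
    - [40, [0, 0, 0], [0, 0, 0]]
    - [40, [0, 0, -40], [0, 0, 0]]
    - [40, [0, 0, -100], [0, 0, 0]]
    - [40, [0, 0, -160], [0, 0, 0]]
    - [20, [0, 0, -220], [0, 0, 0]]
    - [0, [0, 0, -255], [0, 0, 0]]

```text
clock: 4.2
tcp_pos: [0.5561, -0.1461, 0.2938]
orientation: [-3.139, -0.041, -0.01]
contact_force: [-0.1, -0.4, 0.1]
grip_width: 0.0046
```

Run:
```python
from h import *
o=r.get_obs(); print(o['tcp_pos'],o['contact_force'])
print(rows([[.480,-.018,.29],[.480,-.018,.228]]))
im,d,c=grab("top"); z=c[...,2]
m=np.zeros_like(z,bool); m[180:300,350:420]=1; m&=(z>.055)&(z<.072)
P=c[m][:,:2]; print(P.min(0),P.max(0)); print(cv2.minAreaRect((P*1000).astype(np.float32)))
```

```text
[ 0.55606739 -0.14614084  0.29382667] [-0.13364453 -0.39778349  0.10190959]
[[ -73. -130.    4.]
 [ -73. -130.   66.]]
[ 0.45700854 -0.15153352] [ 6.49453944e-01 -5.23247665e-04]
((551.9476928710938, -77.35164642333984), (190.5476531982422, 146.41952514648438), 2.3541340827941895)
```

play_rows:
  deltas:
    - [0, [-25, -43, 0], [0, 0, 0]]
    - [0, [-50, -87, 0], [0, 0, 0]]
    - [0, [-73, -130, 2], [0, 0, 0]]
    - [0, [-73, -130, 4], [0, 0, 0]]
    - [0, [-73, -130, 35], [0, 0, 0]]
    - [0, [-73, -130, 66], [0, 0, 0]]
    - [0, [-73, -130, 66], [0, 0, 0]]

```text
clock: 5.12
tcp_pos: [0.4809, -0.0193, 0.2291]
orientation: [-3.141, -0.039, -0.011]
contact_force: [-0.2, 0.0, 1.2]
grip_width: -0.0003
```

Run:
```python
from h import *
o=r.get_obs(); print(o['tcp_pos'],o['contact_force'])
print(rows([[.50,-.018,.228],[.624,-.015,.228]]))
```

```text
[ 0.48089802 -0.01934869  0.2290669 ] [-0.21654801  0.04806193  1.17433499]
[[ 19.  -1.   1.]
 [143.  -1.   2.]]
```

play_rows:
  deltas:
    - [0, [15, 0, 0], [0, 0, 0]]
    - [0, [35, 0, 0], [0, 0, 0]]
    - [0, [55, 0, 0], [0, 0, 0]]
    - [0, [78, 0, 0], [0, 0, 0]]
    - [0, [100, 0, 0], [0, 0, 0]]
    - [0, [120, 0, 0], [0, 0, 0]]
    - [0, [136, 0, 0], [0, 0, 0]]
    - [0, [143, 0, 0], [0, 0, 0]]

```text
clock: 6.12
tcp_pos: [0.6218, -0.0167, 0.2298]
orientation: [3.141, 0.037, -0.001]
contact_force: [-21.6, -1.3, 5.2]
grip_width: 0.0003
```

Run:
```python
from h import *
o=r.get_obs(); print(o['tcp_pos'],o['contact_force'])
im,d,c=grab("scene",'s2.png')
im=cv2.imread('pics/s2.png')[100:300,150:430]; cv2.imwrite('pics/s2c.png',cv2.resize(im,None,fx=2.5,fy=2.5,interpolation=cv2.INTER_CUBIC))
```

```text
[ 0.62176446 -0.01669531  0.22979656] [-21.55201755  -1.26818444   5.19082676]
```

View pics/s2c.png

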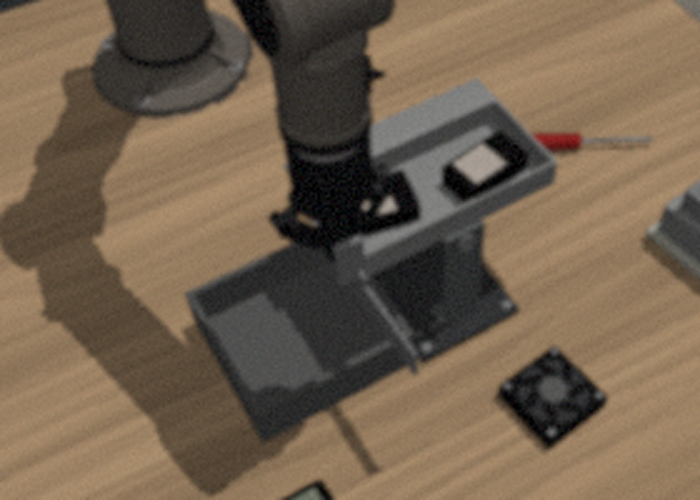

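The gate is at its stop: 21 N back-force, with the tab at the far end of its travel. The bin sits under the lip and both packs are still in the tray. Next I'll go to the rim.

Run:
```python
from h import *
print(rows([[.60,-.017,.23],[.60,-.017,.27],[.467,.026,.27],[.467,.026,.215]]))
```

```text
[[ -22.   -0.   -0.]
 [ -22.   -0.  -40.]
 [-154.  -46.  -40.]
 [-153.  -47.   15.]]
```

play_rows:
  deltas:
    - [0, [-22, 0, 0], [0, 0, 0]]
    - [0, [-25, 0, -40], [0, 0, 0]]
    - [0, [-65, -15, -40], [0, 0, 0]]
    - [0, [-110, -30, -40], [0, 0, 0]]
    - [0, [-154, -46, -40], [0, 0, 0]]
    - [0, [-154, -46, -40], [0, 0, 0]]
    - [0, [-154, -47, 0], [0, 0, 0]]
    - [0, [-154, -47, 15], [0, 0, 0]]

```text
clock: 7.18
tcp_pos: [0.4671, 0.0261, 0.2139]
orientation: [3.141, 0.036, -0.003]
contact_force: [-0.6, -0.1, 0.1]
grip_width: 0.0002
```

Run:
```python
from h import *
o=r.get_obs(); print(o['tcp_pos'],o['contact_force'],R.from_rotvec(o["orientation"]).as_matrix().round(3))
print(rows([[.467,.026,.165],[.467,.026,.14],[.467,.026,.125]]))
```

```text
[0.4671061  0.02607099 0.213939  ] [-0.55008482 -0.14015072  0.06205706] [[ 1.     0.023 -0.002]
 [ 0.023 -1.    -0.001]
 [-0.002  0.001 -1.   ]]
[[-0.  0. 49.]
 [ 0.  0. 74.]
 [ 0.  0. 89.]]
```

play_rows:
  deltas:
    - [0, [0, 0, 10], [0, 0, 0]]
    - [0, [0, 0, 17], [0, 0, 0]]
    - [0, [0, 0, 23], [0, 0, 0]]
    - [0, [0, 0, 29], [0, 0, 0]]
    - [0, [0, 0, 35], [0, 0, 0]]
    - [0, [0, 0, 41], [0, 0, 0]]
    - [0, [0, 0, 47], [0, 0, 0]]
    - [0, [0, 0, 52], [0, 0, 0]]

```text
clock: 8.18
tcp_pos: [0.469, 0.0237, 0.1631]
orientation: [3.139, 0.033, 0.002]
contact_force: [0.3, -6.9, 4.3]
grip_width: 0.0
```

play_rows:
  deltas:
    - [0, [0, 0, 5], [0, 0, 0]]
    - [0, [0, 0, 9], [0, 0, 0]]
    - [0, [0, 0, 13], [0, 0, 0]]
    - [0, [0, 0, 17], [0, 0, 0]]
    - [0, [0, 0, 20], [0, 0, 0]]
    - [0, [0, 0, 20], [0, 0, 0]]
    - [0, [0, 0, 20], [0, 0, 0]]
    - [0, [0, 0, 20], [0, 0, 0]]

```text
clock: 9.18
tcp_pos: [0.4686, 0.0236, 0.1429]
orientation: [3.139, 0.033, 0.001]
contact_force: [0.8, 0.0, 1.2]
grip_width: -0.0004
```

Run:
```python
from h import *
o=r.get_obs(); print(o['tcp_pos'],o['contact_force'])
im,d,c=grab("scene",'s3.png')
im=cv2.imread('pics/s3.png')[100:300,150:430]; cv2.imwrite('pics/s3c.png',cv2.resize(im,None,fx=2.5,fy=2.5,interpolation=cv2.INTER_CUBIC))
```

```text
[0.46862213 0.023633   0.14285998] [0.80028763 0.0395862  1.20533397]
```

View pics/s3c.png

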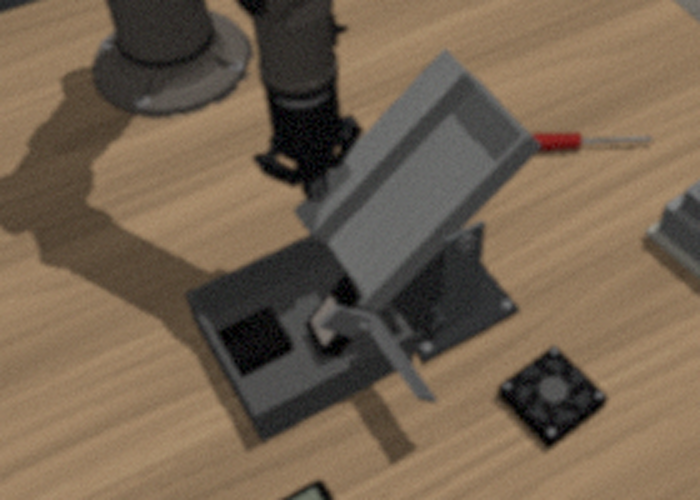

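Both packs have left the tray. One lies flat in the bin at crop (255,340). The other shows at (335,315) under the lip and may be propped up, so I'll measure it.

Run:
```python
from h import *
im,d,c=grab("scene")
for v in range(208,246,3): print(v,[tuple((c[v,u]*1000).astype(int)) for u in range(270,300,4)])
im,d,c=grab("top",'t4.png')
im=cv2.imread('pics/s3.png')[190:280,220:340]; cv2.imwrite('pics/s3d.png',cv2.resize(im,None,fx=6,fy=6,interpolation=cv2.INTER_CUBIC))
```

```text
208 [(np.int64(466), np.int64(-8), np.int64(13)), (np.int64(465), np.int64(4), np.int64(3)), (np.int64(475), np.int64(14), np.int64(9)), (np.int64(481), np.int64(25), np.int64(8)), (np.int64(486), np.int64(37), np.int64(5)), (np.int64(550), np.int64(23), np.int64(92)), (np.int64(558), np.int64(32), np.int64(95)), (np.int64(571), np.int64(39), np.int64(106))]
211 [(np.int64(470), np.int64(-11), np.int64(4)), (np.int64(480), np.int64(-1), np.int64(9)), (np.int64(484), np.int64(9), np.int64(7)), (np.int64(491), np.int64(20), np.int64(8)), (np.int64(496), np.int64(32), np.int64(5)), (np.int64(559), np.int64(18), np.int64(91)), (np.int64(569), np.int64(26), np.int64(98)), (np.int64(577), np.int64(35), np.int64(101))]
214 [(np.int64(480), np.int64(-16), np.int64(4)), (np.int64(487), np.int64(-5), np.int64(5)), (np.int64(494), np.int64(4), np.int64(6)), (np.int64(503), np.int64(14), np.int64(10)), (np.int64(557), np.int64(6), np.int64(82)), (np.int64(572), np.int64(12), np.int64(97)), (np.int64(572), np.int64(24), np.int64(88)), (np.int64(585), np.int64(31), np.int64(99))]
217 [(np.int64(49
[... 2970 characters left out ...]
), np.int64(7)), (np.int64(575), np.int64(-49), np.int64(5)), (np.int64(594), np.int64(-43), np.int64(26)), (np.int64(599), np.int64(-33), np.int64(24)), (np.int64(601), np.int64(-21), np.int64(18)), (np.int64(601), np.int64(-9), np.int64(8)), (np.int64(609), np.int64(0), np.int64(11)), (np.int64(644), np.int64(-2), np.int64(65))]
244 [(np.int64(579), np.int64(-64), np.int64(6)), (np.int64(586), np.int64(-54), np.int64(7)), (np.int64(591), np.int64(-44), np.int64(6)), (np.int64(599), np.int64(-34), np.int64(10)), (np.int64(605), np.int64(-24), np.int64(9)), (np.int64(643), np.int64(-27), np.int64(66)), (np.int64(647), np.int64(-16), np.int64(64)), (np.int64(649), np.int64(-5), np.int64(58))]
```

View pics/s3d.png

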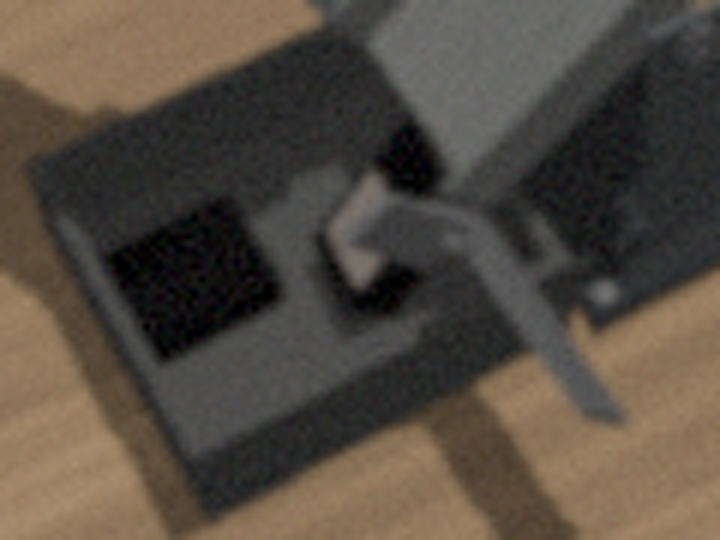

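The second pack is inside the bin, standing at a slant with its lower end on the floor and its upper end by the lip. Its origin is about 40 mm high and well within the walls, so it should settle when the lip rises. Next is the back end of the rim.

Run:
```python
from h import *
c=cloud("top",r.grab_frame("top")[1]); m=np.zeros((400,640),bool); m[235:285,225:330]=1
m&=(c[...,0]>.455)&(c[...,0]<.485)&(c[...,2]>.1)&(c[...,2]<.35)&(c[...,1]>.08)
p=np.polyfit(c[m][:,1],c[m][:,2],1); print('tilt',np.arctan(p[0]),m.sum(),c[m].max(0))
print(rows([[.467,.024,.32],[.463,.165,.32],[.463,.165,.275]]))
```

```text
tilt 0.5861304988310065 978 [0.48496193 0.21068851 0.27379888]
[[  -2.    0. -177.]
 [  -3. -141. -177.]
 [  -3. -141. -132.]]
```

play_rows:
  deltas:
    - [0, [0, 0, -50], [0, 0, 0]]
    - [0, [0, 0, -110], [0, 0, 0]]
    - [0, [0, 0, -165], [0, 0, 0]]
    - [0, [-3, -30, -177], [0, 0, 0]]
    - [0, [-5, -85, -177], [0, 0, 0]]
    - [0, [-9, -141, -177], [0, 0, 0]]
    - [0, [-9, -141, -177], [0, 0, 0]]
    - [0, [-9, -141, -150], [0, 0, 0]]

```text
clock: 10.38
tcp_pos: [0.458, 0.1655, 0.2939]
orientation: [3.14, 0.034, 0.007]
contact_force: [0.6, -0.4, -1.3]
grip_width: -0.0004
```

Run:
```python
from h import *
o=r.get_obs(); print(o['tcp_pos'],o['contact_force'])
print(rows([[.463,.165,.265]]+[[.463,.116+.090*np.cos(t)-.038*np.sin(t),.163+.038*np.cos(t)+.09*np.sin(t)] for t in(.6,.5,.4,.3,.2,.1,0,-.04)]))
```

```text
[0.45796361 0.16546673 0.29390948] [ 0.56949972 -0.42473358 -1.30774943]
[[  5.   1.  29.]
 [  5.  -3.  49.]
 [  5. -11.  54.]
 [  5. -19.  61.]
 [  5. -25.  68.]
 [  5. -31.  76.]
 [  5. -36.  84.]
 [  5. -41.  93.]
 [  5. -42.  96.]]
```

play_rows:
  deltas:
    - [0, [4, 0, 29], [0, 0, 0]]
    - [0, [5, -3, 49], [0, 0, 0]]
    - [0, [5, -11, 54], [0, 0, 0]]
    - [0, [5, -19, 61], [0, 0, 0]]
    - [0, [5, -25, 68], [0, 0, 0]]
    - [0, [5, -31, 76], [0, 0, 0]]
    - [0, [5, -36, 84], [0, 0, 0]]
    - [0, [5, -41, 93], [0, 0, 0]]

```text
clock: 11.38
tcp_pos: [0.463, 0.2036, 0.2024]
orientation: [3.136, 0.031, 0.007]
contact_force: [-26.8, -30.0, 93.9]
grip_width: 0.0001
```

play_rows:
  deltas:
    - [0, [0, 0, 3], [0, 0, 0]]
    - [0, [0, 0, 5], [0, 0, 0]]
    - [0, [0, 0, 5], [0, 0, 0]]

```text
clock: 11.75
tcp_pos: [0.463, 0.2032, 0.2027]
orientation: [3.135, 0.029, 0.009]
contact_force: [-18.9, -7.8, 47.8]
grip_width: 0.0001
```

Run:
```python
from h import *
o=r.get_obs(); print(o['tcp_pos'],o['contact_force'])
im,d,c=grab("scene",'s5.png')
im=cv2.imread('pics/s5.png')[100:300,150:430]; cv2.imwrite('pics/s5c.png',cv2.resize(im,None,fx=2.5,fy=2.5,interpolation=cv2.INTER_CUBIC))
```

```text
[0.46301301 0.20316337 0.20274791] [-18.93913108  -7.77365302  47.75149903]
```

View pics/s5c.png

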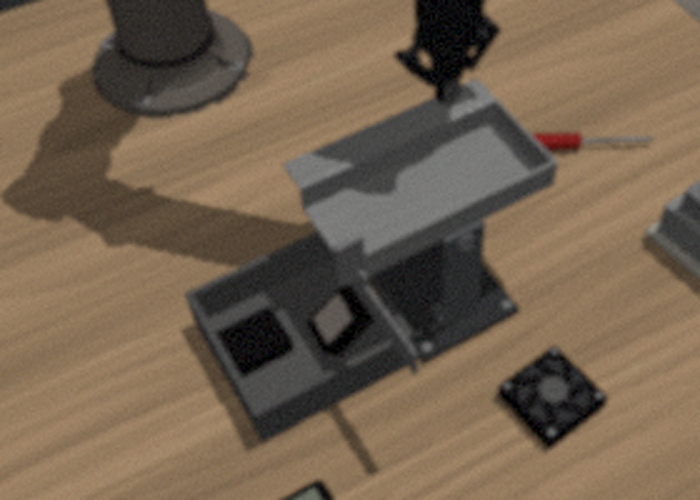

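The tray is back on its stop, and the second pack now lies in the bin at crop (338,322). Next is the far side of the gate tab.

Run:
```python
from h import *
print(rows([[.463,.203,.30],[.67,-.016,.30],[.67,-.016,.228]]))
```

```text
[[  1.   1. -97.]
 [203. 224. -95.]
 [203. 223. -23.]]
```

play_rows:
  deltas:
    - [0, [0, 0, -50], [0, 0, 0]]
    - [0, [0, 0, -97], [0, 0, 0]]
    - [0, [40, 45, -97], [0, 0, 0]]
    - [0, [80, 89, -97], [0, 0, 0]]
    - [0, [120, 133, -97], [0, 0, 0]]
    - [0, [160, 178, -97], [0, 0, 0]]
    - [0, [203, 224, -96], [0, 0, 0]]
    - [0, [203, 224, -96], [0, 0, 0]]

```text
clock: 12.8
tcp_pos: [0.6711, -0.0241, 0.2998]
orientation: [3.132, 0.014, 0.008]
contact_force: [-0.1, 0.0, 0.8]
grip_width: -0.0001
```

Run:
```python
from h import *
o=r.get_obs(); print(o['tcp_pos'],o['contact_force'])
print(rows([[.67,-.016,.228],[.64,-.016,.228],[.515,-.019,.228]]))
im,d,c=grab("top",'t6.png');print(np.round(c[234:250,358:372:4].mean(1),3)[:3])
P=c.reshape(-1,3);q=P[(P[:,2]>.25)&(P[:,2]<.275)&(abs(P[:,1]+.015)<.03)&(P[:,0]>.5)&(P[:,0]<.65)];print(len(q),q.min(0) if len(q) else 0,q.max(0) if len(q) else 0)
```

```text
[ 0.67112995 -0.02411785  0.29980799] [-0.07373626  0.0043562   0.7543432 ]
[[  -1.   -9.   72.]
 [ -31.   -9.   72.]
 [-156.   -7.   71.]]
[[ 0.552 -0.041  0.025]
 [ 0.55  -0.041  0.023]
 [ 0.548 -0.042  0.007]]
59 [ 0.63095543 -0.02576398  0.25610306] [0.63687181 0.00393406 0.26837607]
```

play_rows:
  deltas:
    - [0, [0, -9, 40], [0, 0, 0]]
    - [0, [0, -9, 72], [0, 0, 0]]
    - [0, [0, -9, 72], [0, 0, 0]]
    - [0, [-15, -9, 72], [0, 0, 0]]
    - [0, [-30, -9, 72], [0, 0, 0]]
    - [0, [-46, -9, 72], [0, 0, 0]]
    - [0, [-62, -9, 72], [0, 0, 0]]
    - [0, [-78, -8, 72], [0, 0, 0]]

```text
clock: 13.85
tcp_pos: [0.5931, -0.0132, 0.2302]
orientation: [3.135, 0.022, 0.014]
contact_force: [3.2, 1.0, -1.0]
grip_width: 0.0
```

Run:
```python
from h import *
o=r.get_obs(); print(o['tcp_pos'],o['contact_force'])
print(rows([[.517,-.019,.228]]))
```

```text
[ 0.593115   -0.01320037  0.23020561] [ 3.16529636  1.03139946 -1.02689158]
[[-76.   5.   2.]]
```

play_rows:
  deltas:
    - [0, [-16, 1, 1], [0, 0, 0]]
    - [0, [-32, 2, 1], [0, 0, 0]]
    - [0, [-48, 3, 1], [0, 0, 0]]
    - [0, [-62, 4, 1], [0, 0, 0]]
    - [0, [-71, 5, 1], [0, 0, 0]]
    - [0, [-76, 5, 1], [0, 0, 0]]
    - [0, [-76, 5, 1], [0, 0, 0]]

```text
clock: 14.72
tcp_pos: [0.5244, -0.0187, 0.2301]
orientation: [3.136, 0.023, 0.04]
contact_force: [26.9, 1.5, -13.1]
grip_width: -0.0
```

play_rows:
  deltas:
    - [0, [12, 0, 0], [0, 0, 0]]
    - [0, [20, 0, 0], [0, 0, 0]]
    - [0, [20, 0, -50], [0, 0, 0]]
    - [0, [20, 0, -90], [0, 0, 0]]
    - [0, [20, 60, -95], [0, 0, 0]]
    - [0, [20, 120, -95], [0, 0, 0]]
    - [0, [10, 180, -95], [0, 0, 0]]
    - [0, [0, 240, -95], [0, 0, 0]]

```text
clock: 15.72
tcp_pos: [0.524, -0.2599, 0.3259]
orientation: [3.137, 0.023, 0.037]
contact_force: [0.4, -0.5, 0.2]
grip_width: -0.0002
```

play_rows:
  deltas:
    - [0, [0, 60, 0], [0, 0, 0]]
    - [0, [0, 80, 0], [0, 0, 0]]
    - [0, [0, 80, 0], [0, 0, 0]]

```text
clock: 16.1
tcp_pos: [0.5243, -0.3408, 0.3254]
orientation: [3.138, 0.018, 0.033]
contact_force: [-0.5, 0.9, -0.5]
grip_width: 0.0001
```

Run:
```python
from h import *
o=r.get_obs(); print(o['tcp_pos'],o['contact_force'])
im,d,c=grab("top",'t7.png'); z=c[...,2]
P=c.reshape(-1,3);q=P[(P[:,2]>.25)&(P[:,2]<.275)&(abs(P[:,1]+.015)<.03)&(P[:,0]>.48)&(P[:,0]<.66)];print('tab',len(q),np.median(q,0))
m=np.zeros_like(z,bool); m[255:280,230:360]=1; m&=(z>.19)&(z<.215)&(c[...,0]<.49); p=np.polyfit(c[m][:,1],z[m],1); print('tilt',p)
m=np.zeros_like(z,bool); m[180:300,350:440]=1; m&=(z>.055)&(z<.072)
print(cv2.minAreaRect((c[m][:,:2]*1000).astype(np.float32)))
a=cv2.imread('pics/t7.png')[130:310,200:470]
im,d,c=grab("scene",'s7.png'); b=cv2.imread('pics/s7.png')[130:310,140:410]
cv2.imwrite('pics/f.png',cv2.resize(np.vstack([a,b]),None,fx=1.65,fy=1.65,interpolation=cv2.INTER_CUBIC))
```

```text
[ 0.52425424 -0.3407969   0.32536824] [-0.46335762  0.92608043 -0.49778948]
tab 47 [ 0.50903699 -0.01521708  0.26572282]
tilt [-4.18900576e-05  2.02371200e-01]
((551.9017944335938, -77.4902114868164), (190.63156127929688, 145.87982177734375), 2.5458054542541504)
```

View pics/f.png

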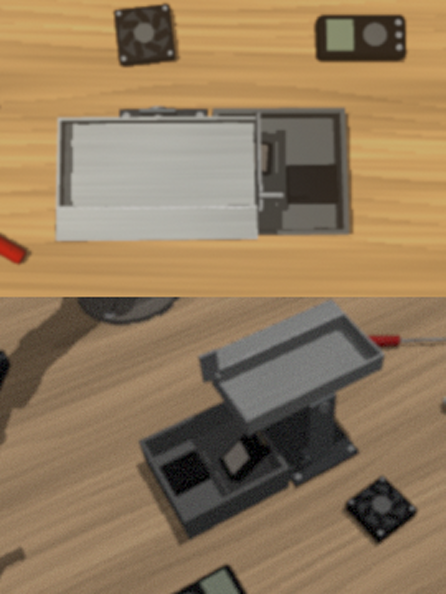

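Run:
```python
from h import *
r.hand_in(); print(r.get_obs()['clock'])
```

```text
the job is handed in; nothing more can be done
the job is handed in; nothing more can be done
```

The job is handed in at about 16 s on the clock, and every step looks done. There is no verdict from the judge to confirm it.

I dragged the bin under the lip by its far wall and slid the gate open. I pushed the tray down until both packs slid out, then pushed it back level and slid the gate shut.

Last checks, with the arm clear and about zero force on the tool:
- **Tray:** level, with a fitted slope of about 0.
- **Gate:** the tab is at x 0.509 m, against about 0.508 m expected when shut.
- **Bin:** its centre is at about (0.552, -0.05) m, roughly 48 mm from the lip and parallel to the stand within about 1°. I took its position from the visible part of its rim.
- **Packs:** both are in the bin. One lies flat. The other appears to lean against the bin's stand-side wall, and I judged its final position by eye only.
- **Bystanders:** the multimeter, fan and screwdriver look unmoved. I did not measure them.

Pushing the tray back onto its stop gave a wrist force of about 94 N, higher than I meant, though below the 120 N limit.

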